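Open the filler of the galley's insulated drinks container

ROBOT

A 6-joint arm with a two-finger parallel gripper is mounted at the origin on the work surface. World frame = base frame: x ahead of the robot, y to its left, z up, the work surface at z = 0. Lengths are in m, angles in degrees, forces in N, time in s.
With the tool pointing down it reaches from about 0.25 to 0.725 m from the base axis. Payload 9.7 kg.
Tool frame: the origin (TCP) lies midway between the tips of the shut fingers; the grasp point (between the pads) lies 19 mm behind it; x points along the fingers, y is the direction in which the jaws open and shut, and the axes are right-handed (so a half turn about x gives the same grasp; the last joint's range is limited). The gripper opens to 85 mm and grips with 20 to 120 N. Pads are 22 mm wide; open, the fingers measure 114 mm over their backs; the gripper's body (76 mm by 85 mm) begins 54 mm behind the grasp point. The pads swing forward as they close: fully open they stand 13 mm farther back than shut.
Start: joints at [68.067, 4.979, 10.078, 95.1, 0, 90], TCP at [0.205, 0.51, 0.231] pointing down, gripper open.
Joint ranges: [-179.16, 179.16], [-48.56, 103.87], [-65.8, 70.77], [-126.05, 130.52], [-82.76, 87.17], [-180, 180]. Speed limits (degrees/s): [127.2, 127.2, 147.25, 180, 180, 180].

INTERFACE

Orientations are given as [roll, pitch, yaw] about the fixed x, y, z axes, in that order (R = Rz(yaw) Ry(pitch) Rx(roll)).
In Python, from workcell import bot, cams gives the robot as it stands.
- The arm moves only by the tool apply_moves, never from a script. Its argument "commands" is a list of rows, each a list of 5 numbers: the shift along the tool's x, y, z in m, then the turn about the tool's x in rad, then the opening, from -1 (shut) to 1 (fully open). In form: [[tx, ty, tz, roll, hand], ...]. A call has 1 to 12 rows; each row is the pose to reach, as a shift and turn from the pose measured when the call began, along the tool's axes at that moment; what a row does not reach only later rows make up. A row lasts 1/10 s, in which the tool goes at most 50 mm and 8.59 degrees, less where a joint would pass 70% of its speed; a pose out of reach is approached as far as the arm can. A call with a gripper value outside its range is refused whole. The fingers move at their own pace and stop on an object; "newtons" is the grip in N (left out, the last holds). Time passes only in rows, so rows that repeat a pose let the fingers close. It gives the time, the measured TCP pose, the force and the opening at its end, in the units of the state.
- bot.get_obs(): the state, without advancing time (a new reading comes with each control period).
- cams.camera(name): name is "scene" or "side" or "wrist"; returns a dict with "frame" (384x512x3 uint8, blue, green, red), "depth" (384x512 float32, m along the optical axis (not along the pixel's ray), 0 where there is no reading), "camera_matrix" (3x3 intrinsics, pixels), "R" (3x3) and "t" (3): a world point X has camera coordinates R X + t; the wrist camera has in their place "mount" (4x4, takes a point from camera to tool coordinates, whose origin is the TCP and whose axes are the tool frame's). Camera axes: x right, y down, z forward; pixel columns grow to the right and rows downward; lengths in m; the calibration is good to about 2 mm. A picture is of the moment at which its call begins: read the wrist's pose just before it.
- bot.job_done(): hands the job in, once; it reports no verdict.
Trained networks look in the newest picture that a camera, given by its name, has taken for a name from the list of things; names that differ only in an ending like _2 or _b are one class to them, and where a whole thing is asked for, a point or a joint stands for the part that bears it (a point fixed in the world has none). Each returns a list of dicts, best first, with "confidence" (0 to 1); they miss things now and then, are a little off and sometimes report something else, mostly with a low value. They report only what shows in the picture. A call takes as long as a camera call.
- cams.spot_in(name, camera): "rect" ([left, top, right, bottom] in pixels, round what is visible of it).
The state is a dict: "time": time; "q": joint angles; "qd": joint speeds; "joint_efforts": joint torques, N m; "ee_pos": TCP position; "tcp_rot": TCP orientation; "wrist_force": force on the tool from outside, world axes, zero at the start; "torque": the same for the moment, N m; "opening": finger opening in m.
Only numpy, scipy, OpenCV 4.12 (cv2) and the standard library are available. Lean on these libraries where they do the work, as an engineer would, in place of code of your own. Each camera call takes 0.05 s, during which the arm holds its last target. There are 200 camera calls.

TASK

Get the insulated drinks container ready for refilling: lift the yellow tab to flip its dust flap right back, unscrew the red cap underneath (anticlockwise) and stand it the right way up on the free end of the blue tray. Unscrew it by feel: turn only until it comes free, never wrench it against its thread or stop or drag it off, set it down rather than drop it, and leave everything else where it stands.

Things in the scene. Friction and masses are not known exactly. Their poses are not given: they have to be found in the camera images.
- jug: Insulated drinks container: steel box 204 (x) by 184 (y) by 165 mm high with a black top deck, fixed to the counter; origin at the centre of its underside, z up. Its tap is on its -x face (towards the robot); the filler neck stands on the deck at its centre, the flap's hinge on the deck's +x side.
- neck (a point): Centre of the filler neck's upper end (on the jug's vertical axis, 29 mm above the deck). The neck is 30 mm across and 29 mm high, with two thread lands reaching to 39 mm across, opposite each other, and two narrow gaps between them; a sprung gasket on its end pushes the cap upwards with 4 to 12 N.
- flap_hinge (a point): Middle of the flap's hinge pin: 50 mm from the jug's axis on its +x side, 52 mm above the deck. The pin runs along the jug's y; its two brackets reach to y = +-27 mm and from x = 44 mm to 56 mm.
- tab (a point): Grip point on the flap's yellow tab: 110 mm from the hinge pin; moves with the flap. The tab is 16 mm wide (jug's y), 6 mm thick and sticks out 40 mm from the flap (81 to 121 mm from the pin), with nothing under it for 40 mm when shut. It can be pinched by its two sides from above and swung in an arc about the pin, turning between the pads.
- flap (a joint): Angle of the grey flap (80 by 64 mm plate) over the cap: 0 shut (level, tab towards the robot), growing as the tab goes up and away over the hinge, 2.35 rad at its back stop. Stiff hinge of 0.15 N m: it stays where it is left. At the start 0 to 0.12.
- cap: Red round screw cap, 50 mm in diameter, 36 mm high, 70 to 120 g; origin at the centre of its underside, z up through its top. Screwed on, its underside is 6 to 8 mm above the deck. Hollow below (skirt 26 mm deep) with two hidden lugs that run under the neck's lands; 1 mm of side play on the neck. Anticlockwise from above loosens it; while in the thread it rises about 1 mm per 60 degrees and cannot be lifted.
- cap_grip (a point): Grip point on the cap's axis, 24 mm above its underside. How far the cap was screwed on cannot be seen: it comes out of the thread after 45 to 145 degrees of turn, turns stiffly until then and slack after, springs up a little and then lifts straight off (25 mm) with hardly any force. Some 20 degrees further the lugs run against a solid stop.
- tray: Blue plastic serving tray, 240 (x) by 160 (y) mm, rim 16 mm high and 4 mm thick, fixed to the counter; origin at the centre of its underside.
- tray_in (a point): Centre of the tray's inner floor, axes along the tray's. The milk pot stands on the half at -x (nearer the robot); the half at +x is free.
- milk_pot: Steel milk pot, 62 mm across, 66 mm high, standing on the -x half of the tray; origin under its centre. Leave it there.
- mug: White cup, 68 mm across, 70 mm high, standing under the jug's tap; origin under its centre. Bystander.
- sanitizer: White pump bottle, 54 mm across, 150 mm high; origin under its centre. Bystander.
- red_beaker: Red beaker, 76 mm across, 105 mm high; origin under its centre. Bystander.
- cup_stack: Stack of white paper cups, 77 mm across, 160 mm high; origin under its centre. Bystander.
- meal_dish: Lidded aluminium meal dish, 164 by 114 by 35 mm; origin under its centre. Bystander.
- tongs: Steel serving tongs, 230 by 42 by 10 mm, lying flat; origin under their middle. Bystander.

How it is judged (in metres and radians):
On the way, in this order (a step that is already met when the one before it is completed fails the run):
1. the flap is flipped back (1.9 rad or more) with the cap still on the neck (value of joint flap above 1.9 rad and z of cap in the frame of jug below 0.178 m and horizontal distance between cap and neck below 0.006 m), for 0.2 s.
2. the cap is unscrewed and lifted clear above the neck, in the hand (z of cap in the frame of neck above 0.003 m and contact force between the fingers and cap above 0.5 N), for 0.1 s.
At the end, for the whole second after the job is handed in: The flap stands flipped back (1.9 rad or more); the cap stands by itself, right way up (within 0.1 rad) and at rest, flat on the floor of the tray's free (+x) half, inside the rim (value of joint flap above 1.9 rad and x of cap in the frame of tray_in between 0 and 0.094 m and y of cap in the frame of tray_in between -0.054 and 0.054 m and z of cap in the frame of tray_in between -0.003 and 0.004 m and angle between cap's own z axis and vertical below 0.1 rad and linear speed of cap below 0.02 m/s and contact force between the fingers and cap below 0.1 N); the robot touches nothing.
It fails at once if the cap is forced: more than 40 N between cap and container (contact force between cap and jug above 40 N).
It fails at once if the cap is let go in the air, more than 15 mm above the tray's floor (contact force between cap and anything else below 0.01 N and z of cap in the frame of tray_in above 0.015 m and (horizontal distance between cap and neck above 0.03 m or z of cap in the frame of neck above 0.003 m)).
It fails at once if a bystander is moved by more than 30 mm (distance of any of milk_pot, mug, sanitizer, red_beaker, cup_stack, meal_dish, tongs from where it was at the start of the episode above 0.03 m).
It fails at once if a bystander is tipped over (angle between any of milk_pot, mug, sanitizer, red_beaker, cup_stack, meal_dish's own z axis and vertical above 0.5 rad).
It also fails if it takes over 72 s, if anything falls off the work surface, if the arm or the gripper's body presses on something with over 40 N, if the wrist force passes 120 N, or if a joint passes its speed limit or range.

## Working session

There is one attempt and no reset: what is moved stays moved. The work goes in short steps, Python scripts to look and compute and a tool call to move; the robot and the scene stay as the last step left them, time stands still between calls to the robot, and variables do not carry over. Pictures are saved under pics/ and viewed, about 8 in all and at most 12, crops included, and the job is handed in when it is done.

Besides the shell and the picture viewer there is one more tool, called after ">>>" by a JSON object that holds its "fn" and its "kwargs", one argument or row to a line. apply_moves: Moves the arm, as the interface text tells. Its arguments: {"type":"object","properties":{"commands":{"type":"array"},"newtons":{"type":"number"}},"required":["commands"]}

```bash
mkdir -p pics; cat > h.py <<'E'
import numpy as np, cv2
from workcell import bot, cams
from scipy.spatial.transform import Rotation as Ro
def pts(c):
    K=c["camera_matrix"]; d=c["depth"]; v,u=np.mgrid[:d.shape[0],:d.shape[1]]
    P=np.dstack([(u-K[0,2])/K[0,0]*d,(v-K[1,2])/K[1,1]*d,d])
    if "R" in c: W=(P-np.array(c["t"]))@np.array(c["R"])
    else:
        o=c["obs"]; M=np.array(c["mount"]); W=P@M[:3,:3].T+M[:3,3]
        W=W@Ro.from_euler("xyz",o["tcp_rot"],degrees=True).as_matrix().T+np.array(o["ee_pos"])
    W[d==0]=np.nan
    return W
def shot(n):
    o=bot.get_obs(); c=cams.camera(n); c["obs"]=o; return c,pts(c)
E
python3 - <<'E'
from h import *
o=bot.get_obs(); print({k:np.round(v,3) for k,v in o.items()})
ims=[]
for n in ["scene","side"]:
    c,W=shot(n); ims.append(c["frame"]); np.savez(n+".npz",W=W,f=c["frame"])
    print(n,np.round(-np.array(c["R"]).T@c["t"],3))
    for t in ["jug","tab","flap","cap","tray","milk_pot","mug","sanitizer","red_beaker","cup_stack","meal_dish","tongs"]:
        for r in cams.spot_in(t,n)[:1]:
            a=np.round(r["rect"]).astype(int); w=W[a[1]:a[3],a[0]:a[2]].reshape(-1,3)
            print(t,round(r["confidence"],2),a,np.round(np.nanpercentile(w,[5,50,95],axis=0),3).tolist())
cv2.imwrite("pics/scene.png",ims[0]);cv2.imwrite("pics/side.png",ims[1])
E
```

```text
{'time': np.float64(0.0), 'q': array([68.067,  5.009, 10.032, 95.1  ,  0.   , 90.   ]), 'qd': array([ 0.051,  0.067, -0.035, -0.112, -0.015,  0.042]), 'joint_efforts': array([ 3.0000e-03, -5.2038e+01,  4.6480e+01,  1.6000e-02,  0.0000e+00,
        0.0000e+00]), 'ee_pos': array([0.205, 0.51 , 0.231]), 'tcp_rot': array([ -90.159,   89.923, -112.092]), 'wrist_force': array([ 0.41 , -0.248, -0.568]), 'torque': array([ 0.036, -0.003,  0.075]), 'opening': np.float64(0.086)}
scene [ 1.663 -0.329  1.45 ]
jug 0.59 [164 165 224 240] [[0.283, -0.304, -0.003], [0.589, -0.208, 0.155], [0.648, -0.078, 0.222]]
tab 0.64 [181 162 200 191] [[0.245, -0.234, -0.004], [0.526, -0.199, 0.22], [0.585, -0.142, 0.23]]
flap 0.87 [182 168 203 192] [[0.288, -0.232, 0.002], [0.538, -0.198, 0.22], [0.592, -0.153, 0.229]]
tray 0.58 [266 167 328 217] [[0.412, 0.093, -0.005], [0.53, 0.213, 0.003], [0.669, 0.344, 0.072]]
milk_pot 0.61 [282 164 293 189] [[0.372, 0.171, -0.003], [0.488, 0.194, 0.045], [0.503, 0.242, 0.073]]
sanitizer 0.87 [246 222 258 257] [[0.634, -0.062, -0.003], [0.763, -0.04, 0.069], [0.774, 0.007, 
[... 954 characters left out ...]
[199 167 271 205] [[0.419, 0.116, -0.0], [0.538, 0.191, 0.005], [0.657, 0.316, 0.06]]
mug 0.83 [196 260 213 289] [[0.384, -0.234, 0.004], [0.405, -0.209, 0.042], [0.427, -0.175, 0.106]]
sanitizer 0.87 [301 192 315 232] [[0.722, -0.116, 0.007], [0.738, -0.053, 0.09], [0.772, 0.073, 0.15]]
red_beaker 0.68 [306 222 331 261] [[0.717, -0.178, 0.001], [0.748, -0.159, 0.063], [0.786, -0.11, 0.104]]
cup_stack 0.92 [292 159 314 204] [[0.723, -0.039, 0.002], [0.748, 0.072, 0.125], [0.82, 0.16, 0.163]]
meal_dish 0.72 [173 139 216 158] [[0.318, 0.406, -0.0], [0.399, 0.44, 0.034], [0.478, 0.501, 0.039]]
tongs 0.71 [192 350 260 384] [[0.367, -0.484, -0.002], [0.439, -0.447, 0.001], [0.511, -0.406, 0.011]]
```

View pics/scene.png

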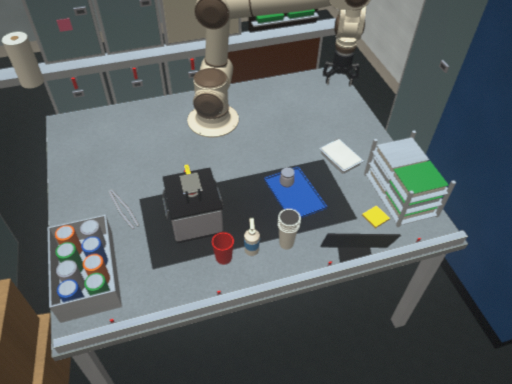

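View pics/side.png

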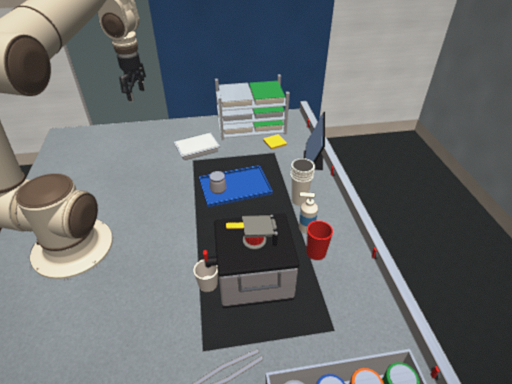

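The scene view shows the jug around (193,205) with the flap over its cap and the yellow tab at (187,170). The tray is at (295,193) with the pot at its robot-side end. The side view shows the tab at (235,226) pointing at the robot, with the red cap under the flap at (255,240).

```bash
python3 - <<'E'
from h import *
def rect(m,W,n):
    p=W[m][:,:2].astype(np.float32); r=cv2.minAreaRect(p*1000); print(n,len(p),np.round(r[0],1),np.round(r[1],1),round(r[2],2))
for n in ["scene","side"]:
    d=np.load(n+".npz"); W=d["W"]; hsv=cv2.cvtColor(d["f"],cv2.COLOR_BGR2HSV); h,s,v=[hsv[...,i].astype(int) for i in range(3)]
    X,Y,Z=[W[...,i] for i in range(3)]
    near=(abs(X-.55)<.16)&(abs(Y+.2)<.16)
    rect(near&(abs(Z-.166)<.006),W,n+" deck")
    rect(near&(Z>.205)&(Z<.24),W,n+" flap")
    ye=near&(h>22)&(h<35)&(s>150)&(v>120)&(Z>.15); rect(ye,W,n+" tab"); print(np.round([W[ye].min(0),np.median(W[ye],0),W[ye].max(0)],4).tolist())
    g=near&(Z>.205)&(Z<.24)&~ye
    A=np.c_[X[g|ye],Y[g|ye],np.ones((g|ye).sum())]; print("plane",np.round(np.linalg.lstsq(A,Z[g|ye],rcond=None)[0],4))
    b=(h>100)&(h<125)&(s>150)&(abs(X-.54)<.2)&(abs(Y-.22)<.16)&(Z<.03); rect(b,W,n+" tray"); print(np.nanpercentile(Z[b],[10,50,90]).round(4))
    mp=(abs(X-.49)<.1)&(abs(Y-.2)<.12)&(Z>.06)&(Z<.08); rect(mp,W,n+" pot")
    rd=((h<8)|(h>172))&(s>150)&near; rect(rd&(Z>.15),W,n+" red"); print(np.round([W[rd].min(0),W[rd].max(0)],3).tolist())
E
```

```text
scene deck 1618 [ 547.1 -208.5] [183.4 207.8] 88.66
scene flap 415 [ 542.3 -208.5] [ 64. 128.] 88.85
scene tab 37 [ 486.7 -204.1] [14.1 72.6] 80.59
[[0.4521, -0.2133, 0.163], [0.4979, -0.2058, 0.2298], [0.5237, -0.1912, 0.2389]]
plane [-0.0817 -0.0051  0.2669]
scene tray 1463 [535.  209.4] [246.  175.2] 8.89
[-0.0012  0.004   0.0112]
scene pot 109 [474.7 193.2] [50.8 54. ] 79.39
scene red 0 [0. 0.] [0. 0.] 0.0
[[0.638, -0.159, -0.005], [0.697, -0.089, 0.009]]
side deck 3225 [ 545.7 -205.9] [185.8 203.8] 88.5
side flap 785 [ 539.  -204.3] [ 68.1 125.6] 88.04
side tab 102 [ 497.7 -172.2] [42.8 80.6] 0.02
[[0.4763, -0.2126, 0.1656], [0.4982, -0.2056, 0.2307], [0.5191, -0.1319, 0.2355]]
plane [-0.0894  0.0038  0.2738]
side tray 1700 [541.  215.3] [249.2 175.9] 7.69
[0.0028 0.0058 0.0144]
side pot 134 [474.1 196.9] [50.4 50.8] 11.06
side red 106 [ 547.3 -222. ] [46.  16.9] 5.49
[[0.411, -0.231, -0.0], [0.569, -0.088, 0.203]]
```

```bash
cat >> h.py <<'E'
def rel(targets, yaw_deg):
    """world TCP targets -> tool shifts; yaw_deg = wanted world heading of tool y (mod 180)"""
    o=bot.get_obs(); R=Ro.from_euler("xyz",o["tcp_rot"],degrees=True).as_matrix(); p=np.array(o["ee_pos"])
    print("t",round(o["time"],2),"p",p.round(4),"F",np.round(o["wrist_force"],1),"T",np.round(o["torque"],2),"op",round(o["opening"],4),"q",np.round(o["q"],1),"down",R[:,0].round(3))
    h=np.degrees(np.arctan2(R[1,1],R[0,1])); d=(yaw_deg-h+90)%180-90   # heading ccw delta; tool x is down -> roll=-d
    print("heading",round(h,2),"roll",round(-np.radians(d),4))
    for t in np.atleast_2d(targets): print(np.round(R.T@(np.array(t)-p),4).tolist())
E
python3 - <<'E'
from h import *
rel([[.205,.51,.33],[.40,.2,.36],[.486,-.206,.33]],88.6)
E
```

```text
t 1.3 p [0.2054 0.5102 0.2313] F [-0.1 -0.3  0.8] T [ 0.02 -0.05  0.  ] op 0.0853 q [68.1  5.  10.1 95.1 -0.  90. ] down [ 0.  0. -1.]
heading 68.07 roll -0.3583
[-0.0987, -0.0003, -0.0003]
[-0.1287, -0.2151, 0.2964]
[-0.0987, -0.5596, 0.5278]
```

>>> {"fn": "apply_moves", "kwargs": {
  "commands": [
    [-0.03, -0.02, 0.03, 0, 0],
    [-0.06, -0.05, 0.07, -0.03, 0],
    [-0.09, -0.08, 0.11, -0.07, 0],
    [-0.11, -0.12, 0.16, -0.1, 0],
    [-0.12, -0.16, 0.2, -0.13, 0],
    [-0.13, -0.19, 0.25, -0.17, 0],
    [-0.13, -0.22, 0.3, -0.2, 0],
    [-0.13, -0.26, 0.32, -0.22, 0],
    [-0.13, -0.3, 0.35, -0.24, 0],
    [-0.12, -0.34, 0.37, -0.26, 0],
    [-0.12, -0.38, 0.39, -0.28, 0],
    [-0.12, -0.41, 0.42, -0.3, 0]
  ]
}}

```text
time: 2.5
ee_pos: [0.4336, -0.002, 0.3523]
tcp_rot: [8.9, 89.9, 4.2]
wrist_force: [2.2, 1.1, -0.9]
opening: 0.0428
```

```bash
python3 - <<'E'
from h import *
rel([[.476,-.206,.32]],88.6)
E
```

```text
t 2.5 p [ 0.4336 -0.002   0.3523] F [ 2.2  1.1 -0.9] T [ 0.   -0.05 -0.03] op 0.0428 q [ -0.3  -6.2  12.9 109.    0.    4.4] down [ 0.001  0.    -1.   ]
heading 85.3 roll -0.0575
[0.0323, -0.1999, 0.059]
```

>>> {"fn": "apply_moves", "kwargs": {
  "commands": [
    [0.01, -0.04, 0.01, -0.02, 0],
    [0.02, -0.08, 0.03, -0.04, 0],
    [0.03, -0.12, 0.04, -0.06, 0],
    [0.03, -0.16, 0.05, -0.06, 0],
    [0.03, -0.2, 0.06, -0.06, 0],
    [0.03, -0.2, 0.06, -0.06, 0],
    [0.03, -0.2, 0.06, -0.06, 0]
  ]
}}

```text
time: 3.2
ee_pos: [0.4769, -0.2069, 0.3218]
tcp_rot: [85.7, 90.0, 84.3]
wrist_force: [-0.8, -0.6, 1.0]
opening: 0.0428
```

```bash
python3 - <<'E'
from h import *
c,W=shot("wrist"); f=c["frame"]; cv2.imwrite("pics/w1.png",f)
hsv=cv2.cvtColor(f,cv2.COLOR_BGR2HSV); h,s,v=[hsv[...,i].astype(int) for i in range(3)]
Z=W[...,2]
ye=(h>22)&(h<35)&(s>150)&(v>100)&(Z>.19)&(Z<.27)
P=W[ye]; print(len(P),np.round(np.percentile(P,[1,50,99],axis=0),4).tolist(), cv2.minAreaRect((P[:,:2]*1000).astype(np.float32)))
print("slope",np.polyfit(P[:,0],P[:,2],1))
rel([[.486,-.206,.207]],88.6)
E
```

```text
692 [[0.4761, -0.2125, 0.2023], [0.4958, -0.2031, 0.231], [0.5236, -0.1952, 0.2342]] ((500.40057373046875, -203.99777221679688), (49.52272033691406, 18.67400360107422), 1.3591126203536987)
slope [-0.19069301  0.32502329]
t 3.25 p [ 0.4769 -0.2061  0.3222] F [0.2 0.4 0. ] T [ 0.04 -0.06 -0.03] op 0.0427 q [-23.4   3.9  19.3 105.4   0.  -22.1] down [ 0.001  0.    -1.   ]
heading 88.71 roll 0.0018
[0.1152, 0.0002, 0.009]
```

View pics/w1.png

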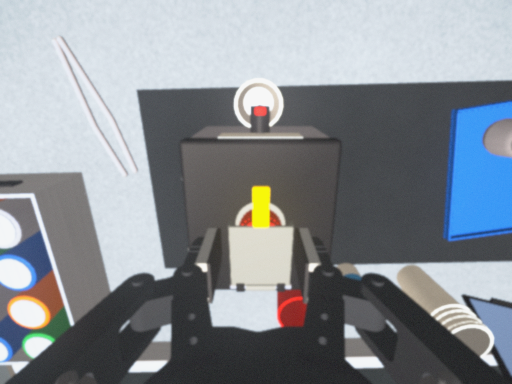

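The tab is centred between the fingers at (261,205), with its tip at about x=0.476 and its centre line at y≈-0.204. That agrees with a hinge at x≈0.597. Next I descend and pinch.

>>> {"fn": "apply_moves", "kwargs": {
  "commands": [
    [0.04, 0.001, 0.01, 0, 0],
    [0.08, 0.001, 0.01, 0, 0],
    [0.113, 0.001, 0.01, 0, 0],
    [0.113, 0.001, 0.01, 0, 0],
    [0.113, 0.001, 0.01, 0, -0.4],
    [0.113, 0.001, 0.01, 0, -1],
    [0.113, 0.001, 0.01, 0, -1],
    [0.113, 0.001, 0.01, 0, -1],
    [0.113, 0.001, 0.01, 0, -1]
  ],
  "newtons": 25
}}

```text
time: 4.15
ee_pos: [0.4876, -0.2045, 0.2117]
tcp_rot: [19.0, 89.8, 17.8]
wrist_force: [-1.2, 6.1, 1.4]
opening: 0.0153
```

```bash
python3 - <<'E'
from h import *
p=bot.get_obs()["ee_pos"]; hx,hz=.5965,.217
a0=np.arctan2(p[2]+.019-hz,hx-p[0]); r=np.hypot(p[2]+.019-hz,hx-p[0]); print("a0",a0,"r",r)
A=np.linspace(a0,2.25,21)[1:]
ps=[[hx-r*np.cos(a),p[1]-.024*(hx-r*np.cos(a)-p[0]),hz+r*np.sin(a)-.019] for a in A]
rel(ps,88.6)
E
```

```text
a0 0.12534498723367127 r 0.10972276112556618
t 4.15 p [ 0.4876 -0.2045  0.2117] F [-1.2  6.1  1.4] T [ 1.14  0.17 -0.04] op 0.0153 q [-22.8   1.5   4.3  92.6   0.1 -21.6] down [ 0.004  0.001 -1.   ]
heading 88.75 roll 0.0026
[-0.0115, 0.0, 0.0021]
[-0.0226, 0.0, 0.0054]
[-0.0334, 0.0, 0.0099]
[-0.0436, 0.0, 0.0155]
[-0.0532, 0.0, 0.0221]
[-0.062, 0.0, 0.0298]
[-0.0699, 0.0, 0.0383]
[-0.0769, -0.0, 0.0476]
[-0.0829, -0.0, 0.0576]
[-0.0878, -0.0, 0.0682]
[-0.0915, -0.0001, 0.0792]
[-0.0941, -0.0001, 0.0906]
[-0.0954, -0.0001, 0.1022]
[-0.0955, -0.0001, 0.1138]
[-0.0944, -0.0002, 0.1254]
[-0.092, -0.0002, 0.1368]
[-0.0884, -0.0002, 0.1479]
[-0.0837, -0.0002, 0.1586]
[-0.0779, -0.0003, 0.1687]
[-0.071, -0.0003, 0.1781]
```

>>> {"fn": "apply_moves", "kwargs": {
  "commands": [
    [-0.0115, 0.0005, 0.002, 0, -1],
    [-0.0226, 0.0005, 0.0054, 0, -1],
    [-0.0334, 0.0005, 0.01, 0, -1],
    [-0.0436, 0.0005, 0.0155, 0, -1],
    [-0.0532, 0.0005, 0.0221, 0, -1],
    [-0.062, 0.0005, 0.0298, 0, -1],
    [-0.07, 0.0005, 0.0383, 0, -1],
    [-0.077, 0.0005, 0.0476, 0, -1],
    [-0.083, 0.0005, 0.0576, 0, -1],
    [-0.0878, 0.0005, 0.0682, 0, -1],
    [-0.0915, 0.0005, 0.0792, 0, -1],
    [-0.0915, 0.0005, 0.0792, 0, -1]
  ]
}}

```text
time: 5.35
ee_pos: [0.5674, -0.2059, 0.3056]
tcp_rot: [-1.5, 89.7, -2.7]
wrist_force: [-1.9, -0.7, 3.9]
opening: 0.0154
```

```bash
python3 - <<'E'
from h import *
p=bot.get_obs()["ee_pos"]; hx,hz=.5965,.217; r=.1097
a0=np.arctan2(p[2]+.019-hz,hx-p[0]); print("a0",a0,"r",np.hypot(p[2]+.019-hz,hx-p[0]))
A=np.linspace(a0,2.22,11)[1:]
rel([[hx-r*np.cos(a),p[1]-.024*(hx-r*np.cos(a)-p[0]),hz+r*np.sin(a)-.019] for a in A],88.6)
E
```

```text
a0 1.3065754848779552 r 0.11149477991933651
t 5.35 p [ 0.5674 -0.2059  0.3056] F [-1.9 -0.7  3.9] T [-0.1   0.53  0.04] op 0.0154 q [-2.000e+01  1.510e+01  3.010e+01  1.047e+02  1.000e-01 -1.880e+01] down [ 0.006 -0.    -1.   ]
heading 88.77 roll 0.003
[-0.0004, -0.0, 0.0103]
[-0.0016, -0.0001, 0.0202]
[-0.0019, -0.0001, 0.0302]
[-0.0013, -0.0001, 0.0402]
[0.0002, -0.0001, 0.0501]
[0.0027, -0.0002, 0.0598]
[0.006, -0.0002, 0.0693]
[0.0101, -0.0002, 0.0784]
[0.0151, -0.0002, 0.0871]
[0.0208, -0.0002, 0.0953]
```

>>> {"fn": "apply_moves", "kwargs": {
  "commands": [
    [-0.0005, 0, 0.0103, 0, -1],
    [-0.0015, 0, 0.0202, 0, -1],
    [-0.002, 0, 0.0302, 0, -1],
    [-0.0013, 0, 0.0402, 0, -1],
    [0.0002, 0, 0.0501, 0, -1],
    [0.0027, 0, 0.0598, 0, -1],
    [0.006, 0, 0.0693, 0, -1],
    [0.01, 0, 0.0784, 0, -1],
    [0.015, 0, 0.087, 0, -1],
    [0.0205, 0, 0.095, 0, -1],
    [0.0205, 0, 0.095, 0, -1],
    [0.0205, 0, 0.095, 0, -1]
  ]
}}

```text
time: 6.55
ee_pos: [0.6637, -0.2082, 0.2883]
tcp_rot: [-7.8, 89.3, -9.0]
wrist_force: [3.8, -1.1, 6.0]
opening: 0.0149
```

```bash
python3 - <<'E'
from h import *
p=bot.get_obs()["ee_pos"]; hx,hz=.5965,.217
print("a0",np.arctan2(p[2]+.019-hz,hx-p[0]),"r",np.hypot(p[2]+.019-hz,hx-p[0]))
rel([[p[0],p[1],.36],[.505,-.206,.36]],88.6)
E
```

```text
a0 2.2111541835385156 r 0.11255151531968889
t 6.55 p [ 0.6637 -0.2082  0.2883] F [ 3.8 -1.1  6. ] T [-0.25 -0.74 -0.04] op 0.0149 q [-1.75e+01  2.96e+01  4.73e+01  1.07e+02  1.00e-01 -1.62e+01] down [ 0.012 -0.002 -1.   ]
heading 88.78 roll 0.0031
[-0.0717, -0.0001, 0.0008]
[-0.0736, -0.0013, -0.1579]
```

>>> {"fn": "apply_moves", "kwargs": {
  "commands": [
    [0, 0, 0, 0, -0.3],
    [0, 0, 0, 0, 0],
    [0, 0, 0, 0, 0],
    [-0.04, 0, 0, 0, 0],
    [-0.074, 0, 0, 0, 0],
    [-0.074, 0, -0.04, 0, 0.3],
    [-0.074, 0, -0.08, 0, 0.6],
    [-0.07, 0, -0.12, 0, 1],
    [-0.065, 0, -0.16, 0, 1],
    [-0.06, 0, -0.185, 0, 1],
    [-0.06, 0, -0.185, 0, 1],
    [-0.06, 0, -0.185, 0, 1]
  ]
}}

```text
time: 7.75
ee_pos: [0.4779, -0.2041, 0.3467]
tcp_rot: [-8.6, 89.2, -9.8]
wrist_force: [0.9, -0.3, 0.6]
opening: 0.085
```

```bash
python3 - <<'E'
from h import *
c,W=shot("wrist"); f=c["frame"]; cv2.imwrite("pics/w2.png",f)
hsv=cv2.cvtColor(f,cv2.COLOR_BGR2HSV); h,s,v=[hsv[...,i].astype(int) for i in range(3)]
X,Y,Z=[W[...,i] for i in range(3)]
print(cams.spot_in("cap","wrist")[:2])
rd=((h<8)|(h>172))&(s>130)&(Z>.17)&(abs(X-.546)<.06)&(abs(Y+.206)<.06)
P=W[rd]; print(len(P),np.round(np.percentile(P,[1,10,50,90,99],axis=0),4).tolist())
T=P[P[:,2]>np.percentile(P[:,2],60)-.003]; print(cv2.minEnclosingCircle((T[:,:2]*1000).astype(np.float32)), cv2.minAreaRect((T[:,:2]*1000).astype(np.float32)))
c2,W2=shot("side"); g=(abs(W2[...,0]-.64)<.06)&(abs(W2[...,1]+.207)<.06)&(W2[...,2]>.21); Q=W2[g]; print("flap pts",len(Q),np.round(np.percentile(Q,[1,50,99],axis=0),3).tolist())
rel([[.546,-.206,.3]],88.6)
E
```

```text
[{'rect': [239.1, 196.3, 278.4, 244.9], 'confidence': 0.86}]
1127 [[0.5211, -0.2276, 0.1795], [0.5224, -0.2229, 0.1896], [0.5332, -0.2044, 0.2086], [0.5629, -0.1856, 0.2096], [0.5685, -0.1809, 0.2105]]
((546.050537109375, -204.14244079589844), 25.047273635864258) ((545.5899658203125, -204.10894775390625), (48.901214599609375, 48.995018005371094), 71.84439849853516)
flap pts 621 [[0.59, -0.239, 0.215], [0.617, -0.208, 0.259], [0.656, -0.174, 0.321]]
t 7.9 p [ 0.4791 -0.2042  0.3458] F [0.2 0.9 0.1] T [-0.02 -0.01 -0.03] op 0.0853 q [-23.2   4.7  22.9 107.6   0.2 -22. ] down [ 0.011 -0.002 -1.   ]
heading 88.8 roll 0.0035
[0.0465, -0.0003, 0.0664]
```

View pics/w2.png

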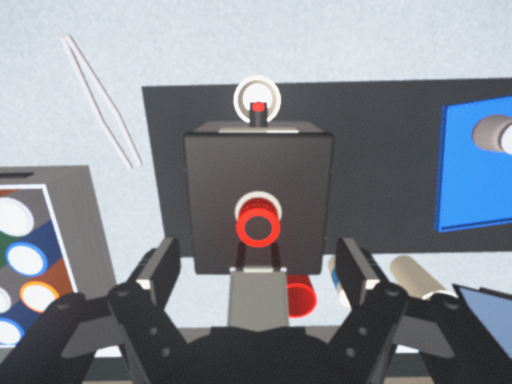

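The flap is folded back (its grey plate is at (258,300)) and the red cap is centred at (258,222), axis at about (0.546, -0.204) with its top at z≈0.2095. I pre-rotate the jaws clockwise so the unscrewing keeps clear of the hinge brackets, then descend.

>>> {"fn": "apply_moves", "kwargs": {
  "commands": [
    [0.01, 0, 0.02, 0.14, 0.4],
    [0.02, 0, 0.04, 0.28, 0.4],
    [0.04, 0, 0.067, 0.42, 0.4],
    [0.06, 0, 0.067, 0.56, 0.4],
    [0.08, 0, 0.067, 0.7, 0.4],
    [0.1, 0, 0.067, 0.76, 0.4],
    [0.1, 0, 0.067, 0.76, 0.4],
    [0.1, 0, 0.067, 0.76, 0.4]
  ]
}}

```text
time: 8.7
ee_pos: [0.5477, -0.2057, 0.2464]
tcp_rot: [37.9, 89.4, -6.7]
wrist_force: [0.4, 0.4, 0.6]
opening: 0.0596
```

```bash
python3 - <<'E'
from h import *
c,W=shot("wrist"); f=c["frame"]; cv2.imwrite("pics/w3.png",f)
hsv=cv2.cvtColor(f,cv2.COLOR_BGR2HSV); h,s,v=[hsv[...,i].astype(int) for i in range(3)]
X,Y,Z=[W[...,i] for i in range(3)]
rd=((h<8)|(h>172))&(s>130)&(Z>.2)&(abs(X-.546)<.06)&(abs(Y+.206)<.06)
P=W[rd]; print(len(P),np.round(np.percentile(P,[1,50,99],axis=0),4).tolist())
print(cv2.minEnclosingCircle((P[:,:2]*1000).astype(np.float32)))
rel([[.546,-.204,.180]],45)
E
```

```text
2056 [[0.5219, -0.2274, 0.2014], [0.5418, -0.1997, 0.2087], [0.5691, -0.1799, 0.2102]]
((545.9055786132812, -204.24314880371094), 25.084423065185547)
t 8.75 p [ 0.5478 -0.2058  0.2473] F [-0.2 -0.3  0.4] T [0.01 0.03 0.  ] op 0.06 q [-20.7   9.6  17.   96.7   0.1  24. ] down [ 0.012 -0.002 -1.   ]
heading 45.38 roll 0.0067
[0.0673, -0.0005, -0.0032]
```

View pics/w3.png

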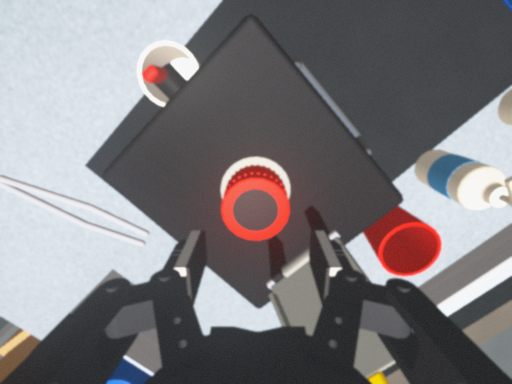

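The cap is at (256,208), midway between the fingers, and its centre is confirmed at (0.546, -0.204). I descend and grip gently.

>>> {"fn": "apply_moves", "kwargs": {
  "commands": [
    [0.02, -0.0005, -0.003, 0, 0.4],
    [0.045, -0.0005, -0.003, 0, 0.4],
    [0.066, -0.0005, -0.003, 0, 0.4],
    [0.066, -0.0005, -0.003, 0, 0.4],
    [0.066, -0.0005, -0.003, 0, 0.1],
    [0.066, -0.0005, -0.003, 0, -0.1],
    [0.066, -0.0005, -0.003, 0, -0.3],
    [0.066, -0.0005, -0.003, 0, -0.3],
    [0.066, -0.0005, -0.003, 0, -0.3]
  ],
  "newtons": 20
}}

```text
time: 9.65
ee_pos: [0.5463, -0.2044, 0.1825]
tcp_rot: [33.0, 89.2, -11.6]
wrist_force: [-3.5, -2.2, 5.0]
opening: 0.0491
```

```bash
python3 - <<'E'
from h import *
rel([[.546,-.204,.180]],45)
E
```

```text
t 9.65 p [ 0.5463 -0.2044  0.1825] F [-3.5 -2.2  5. ] T [-0.36  0.71  0.08] op 0.0491 q [-20.6   8.    8.   89.2   0.1  24. ] down [ 0.013 -0.003 -1.   ]
heading 45.38 roll 0.0067
[0.0025, 0.0001, -0.0006]
```

>>> {"fn": "apply_moves", "kwargs": {
  "commands": [
    [0, 0, 0, 0, -0.4],
    [0, 0, 0, -0.07, -0.4],
    [-0.0001, 0, 0, -0.14, -0.4],
    [-0.0002, 0, 0, -0.21, -0.4],
    [-0.0002, 0, 0, -0.21, -0.4]
  ],
  "newtons": 32
}}

```text
time: 10.15
ee_pos: [0.5463, -0.2045, 0.1828]
tcp_rot: [20.6, 89.2, -11.9]
wrist_force: [-3.4, -2.0, 1.6]
opening: 0.0489
```

```bash
python3 - <<'E'
from h import *
rel([[.546,-.204,.180]],45)
E
```

```text
t 10.15 p [ 0.5463 -0.2045  0.1828] F [-3.4 -2.   1.6] T [-0.25  0.68  0.14] op 0.0489 q [-20.6   8.    8.   89.2   0.1  12. ] down [ 0.013 -0.003 -1.   ]
heading 57.47 roll 0.2177
[0.0028, 0.0002, -0.0005]
```

>>> {"fn": "apply_moves", "kwargs": {
  "commands": [
    [0, 0, 0, -0.07, -0.4],
    [-0.0001, 0, 0, -0.14, -0.4],
    [-0.0002, 0, 0, -0.21, -0.4]
  ]
}}

```text
time: 10.45
ee_pos: [0.5462, -0.2045, 0.183]
tcp_rot: [8.8, 89.2, -11.6]
wrist_force: [-2.5, -1.5, 0.2]
opening: 0.0491
```

```bash
python3 - <<'E'
from h import *
rel([[.546,-.204,.180]],45)
c,W=shot("wrist"); cv2.imwrite("pics/w4.png",c["frame"]); rel([[.546,-.204,.180]],45)
E
```

```text
t 10.45 p [ 0.5462 -0.2045  0.183 ] F [-2.5 -1.5  0.2] T [-0.21  0.67 -0.06] op 0.0491 q [-20.6   8.    8.1  89.3   0.1  -0.1] down [ 0.013 -0.003 -1.   ]
heading 69.53 roll 0.4281
[0.003, 0.0003, -0.0004]
t 10.5 p [ 0.5462 -0.2045  0.183 ] F [-3.5 -1.   0.9] T [-0.18  0.62  0.05] op 0.0484 q [-20.6   8.    8.1  89.3   0.1  -0.3] down [ 0.013 -0.003 -1.   ]
heading 69.77 roll 0.4324
[0.003, 0.0003, -0.0004]
```

View pics/w4.png

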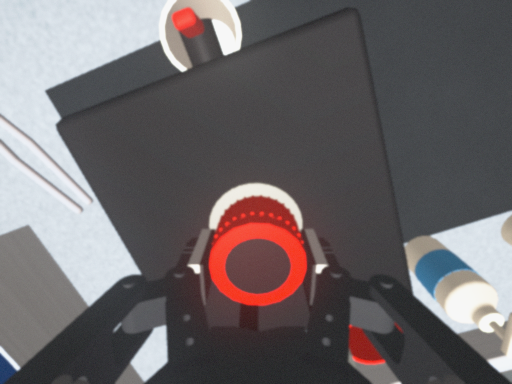

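The cap's rim is held between both pads (258,262). The torque reading is noisy, so I add the joint 6 effort and average a few readings.

>>> {"fn": "apply_moves", "kwargs": {
  "commands": [
    [0, 0, 0, -0.07, -0.4],
    [-0.0001, 0, 0, -0.14, -0.4],
    [-0.0002, 0, 0, -0.21, -0.4]
  ]
}}

```text
time: 10.8
ee_pos: [0.5462, -0.2045, 0.1832]
tcp_rot: [-3.3, 89.2, -11.5]
wrist_force: [-3.1, -0.3, 0.9]
opening: 0.0489
```

```bash
cat > t.py <<'E'
from h import *
rel([[.546,-.204,.180]],45)
L=[]
for i in range(4):
    o=bot.get_obs(); L.append([o["torque"][2],o["joint_efforts"][5],o["wrist_force"][2],o["ee_pos"][2]*1000]); 
    if i<3: cams.camera("wrist")
print("Tz,j6,Fz,z",np.round(L,3).tolist())
E
python3 t.py
```

```text
t 10.8 p [ 0.5462 -0.2045  0.1832] F [-3.1 -0.3  0.9] T [-0.07  0.65 -0.12] op 0.0489 q [-20.6   8.    8.1  89.3   0.1 -12.3] down [ 0.013 -0.003 -1.   ]
heading 81.77 roll 0.6417
[0.0032, 0.0004, -0.0003]
Tz,j6,Fz,z [[-0.119, 1.06, 0.935, 183.197], [0.015, 0.754, 1.612, 183.212], [0.118, -0.87, 0.108, 183.226], [0.076, -0.308, 0.592, 183.183]]
```

>>> {"fn": "apply_moves", "kwargs": {
  "commands": [
    [0, 0, 0, -0.07, -0.4],
    [-0.0001, 0, 0, -0.14, -0.4],
    [-0.0002, 0, 0, -0.21, -0.4]
  ]
}}

```text
time: 11.25
ee_pos: [0.5462, -0.2045, 0.1833]
tcp_rot: [-15.6, 89.2, -12.1]
wrist_force: [-3.2, -0.8, 0.4]
opening: 0.0487
```

```bash
python3 t.py
```

```text
t 11.25 p [ 0.5462 -0.2045  0.1833] F [-3.2 -0.8  0.4] T [-0.27  0.63 -0.15] op 0.0487 q [-20.6   8.    8.1  89.3   0.1 -24.1] down [ 0.013 -0.003 -1.   ]
heading 93.56 roll 0.8476
[0.0033, 0.0005, -0.0003]
Tz,j6,Fz,z [[-0.147, 1.072, 0.372, 183.336], [0.066, 0.748, 0.156, 183.374], [0.176, -0.862, 0.16, 183.367], [0.128, -0.294, 0.101, 183.38]]
```

>>> {"fn": "apply_moves", "kwargs": {
  "commands": [
    [0, 0, 0, -0.07, -0.4],
    [-0.0001, 0, 0, -0.14, -0.4],
    [-0.0002, 0, 0, -0.21, -0.4]
  ]
}}

```text
time: 11.7
ee_pos: [0.5463, -0.2045, 0.1836]
tcp_rot: [-27.6, 89.2, -12.2]
wrist_force: [-3.0, -0.7, 0.1]
opening: 0.0486
```

```bash
python3 t.py
```

```text
t 11.7 p [ 0.5463 -0.2045  0.1836] F [-3.  -0.7  0.1] T [-0.2   0.6  -0.08] op 0.0486 q [-20.6   8.    8.1  89.3   0.1 -35.9] down [ 0.013 -0.003 -1.   ]
heading 105.36 roll 1.0535
[0.0036, 0.0006, -0.0002]
Tz,j6,Fz,z [[-0.08, 1.076, 0.075, 183.57], [0.003, 0.734, 1.339, 183.582], [0.077, -0.88, 1.3, 183.574], [0.086, -0.317, 1.261, 183.615]]
```

>>> {"fn": "apply_moves", "kwargs": {
  "commands": [
    [0, 0, 0, -0.05, -0.4],
    [-0.0001, 0, 0, -0.1, -0.4],
    [-0.0002, 0, 0, -0.15, -0.4]
  ]
}}

```text
time: 12.15
ee_pos: [0.5463, -0.2046, 0.1837]
tcp_rot: [-36.0, 89.2, -12.3]
wrist_force: [-1.6, -1.9, -0.7]
opening: 0.0486
```

```bash
python3 t.py
```

```text
t 12.15 p [ 0.5463 -0.2046  0.1837] F [-1.6 -1.9 -0.7] T [-0.24  0.56 -0.1 ] op 0.0486 q [-20.6   8.1   8.2  89.3   0.1 -44.3] down [ 0.013 -0.003 -1.   ]
heading 113.67 roll 1.1986
[0.0037, 0.0007, -0.0001]
Tz,j6,Fz,z [[-0.102, 0.741, -0.713, 183.698], [0.03, 0.486, 0.097, 183.735], [0.077, -0.613, -0.616, 183.735], [0.114, -0.175, 0.33, 183.723]]
```

>>> {"fn": "apply_moves", "kwargs": {
  "commands": [
    [-0.0008, 0, 0, 0, -0.4],
    [-0.0008, 0, 0, 0, -0.4]
  ]
}}

```text
time: 12.5
ee_pos: [0.5462, -0.2045, 0.1839]
tcp_rot: [-35.8, 89.3, -12.3]
wrist_force: [-0.7, -2.1, -5.9]
opening: 0.049
```

```bash
python3 t.py
```

```text
t 12.5 p [ 0.5462 -0.2045  0.1839] F [-0.7 -2.1 -5.9] T [-0.36  0.25  0.05] op 0.049 q [-20.6   8.1   8.2  89.4   0.1 -44.1] down [ 0.013 -0.003 -1.   ]
heading 113.49 roll 1.1954
[0.0039, 0.0006, -0.0001]
Tz,j6,Fz,z [[0.049, 0.158, -5.878, 183.919], [0.058, 0.119, -5.428, 183.92], [0.045, 0.092, -5.937, 183.97], [0.005, 0.075, -6.32, 183.955]]
```

The lift test with a 0.8 mm bias met a firm 6 N, so the cap is still in the thread at 68°. I keep that small upward bias as a release detector and carry on in 10–12° steps.

>>> {"fn": "apply_moves", "kwargs": {
  "commands": [
    [-0.0006, 0, 0, -0.07, -0.4],
    [-0.0007, 0, 0, -0.14, -0.4],
    [-0.0008, 0, 0, -0.21, -0.4],
    [-0.0008, 0, 0, -0.21, -0.4]
  ]
}}

```text
time: 13.05
ee_pos: [0.546, -0.2044, 0.1844]
tcp_rot: [-46.5, 89.3, -10.8]
wrist_force: [-2.9, -1.4, -5.4]
opening: 0.0485
```

```bash
python3 t.py
```

```text
t 13.05 p [ 0.546  -0.2044  0.1844] F [-2.9 -1.4 -5.4] T [-0.21  0.52  0.15] op 0.0485 q [-20.6   8.1   8.3  89.5   0.1 -56.2] down [ 0.012 -0.002 -1.   ]
heading 125.63 roll 1.4072
[0.0044, 0.0003, 0.0002]
Tz,j6,Fz,z [[0.153, -0.786, -5.429, 184.38], [0.14, -0.267, -6.229, 184.321], [0.16, 0.026, -6.844, 184.346], [0.124, 0.137, -6.716, 184.365]]
```

>>> {"fn": "apply_moves", "kwargs": {
  "commands": [
    [-0.0006, 0, 0, -0.07, -0.4],
    [-0.0007, 0, 0, -0.14, -0.4],
    [-0.0008, 0, 0, -0.21, -0.4],
    [-0.0008, 0, 0, -0.21, -0.4]
  ]
}}

```text
time: 13.6
ee_pos: [0.5463, -0.2047, 0.1859]
tcp_rot: [-61.2, 89.2, -13.7]
wrist_force: [-2.1, -2.0, -0.3]
opening: 0.0489
```

```bash
python3 t.py
```

```text
t 13.6 p [ 0.5463 -0.2047  0.1859] F [-2.1 -2.  -0.3] T [-0.56  0.46  0.02] op 0.0489 q [-20.6   8.1   8.4  89.6   0.1 -68.1] down [ 0.013 -0.003 -1.   ]
heading 137.48 roll -1.5275
[0.0059, 0.0007, 0.0003]
Tz,j6,Fz,z [[0.021, -0.951, -0.25, 185.936], [0.04, -0.399, -0.105, 185.967], [0.028, -0.081, 0.297, 185.954], [-0.0, 0.038, 0.078, 185.881]]
```

Released: z jumped 1.5 mm, and the lift force and residual torque both dropped to zero at about 92° of turn. I lift straight up without turning further.

>>> {"fn": "apply_moves", "kwargs": {
  "commands": [
    [-0.001, 0, 0, 0, -0.4],
    [-0.002, 0, 0, 0, -0.4],
    [-0.003, 0, 0, 0, -0.4],
    [-0.003, 0, 0, 0, -0.4]
  ]
}}

```text
time: 14.15
ee_pos: [0.5463, -0.2046, 0.1892]
tcp_rot: [-60.1, 89.2, -12.8]
wrist_force: [-3.4, -1.8, 1.1]
opening: 0.0485
```

```bash
python3 t.py
```

```text
t 14.15 p [ 0.5463 -0.2046  0.1892] F [-3.4 -1.8  1.1] T [-0.31  0.61 -0.01] op 0.0485 q [-20.6   8.1   8.8  89.9   0.1 -67.9] down [ 0.013 -0.003 -1.   ]
heading 137.35 roll -1.5298
[0.0092, 0.0007, 0.0002]
Tz,j6,Fz,z [[-0.008, 0.055, 1.071, 189.19], [0.068, 0.052, 0.476, 189.216], [0.034, 0.05, -0.226, 189.153], [0.079, 0.049, 0.078, 189.185]]
```

>>> {"fn": "apply_moves", "kwargs": {
  "commands": [
    [-0.005, 0, 0, 0, -0.4],
    [-0.01, 0, 0, 0, -0.4],
    [-0.016, 0, 0, 0, -0.4],
    [-0.022, 0, 0, 0, -0.4],
    [-0.03, 0, 0, 0, -0.4],
    [-0.04, 0, 0, 0, -0.4],
    [-0.055, 0, 0, 0, -0.4],
    [-0.07, 0, 0, 0, -0.4],
    [-0.08, 0, 0, 0, -0.4],
    [-0.08, 0, 0, 0, -0.4]
  ],
  "newtons": 40
}}

```text
time: 15.3
ee_pos: [0.5457, -0.2045, 0.271]
tcp_rot: [-61.7, 89.1, -14.4]
wrist_force: [0.3, 0.1, -0.2]
opening: 0.0483
```

```bash
python3 - <<'E'
from h import *
c,W=shot("wrist"); cv2.imwrite("pics/w5.png",c["frame"])
c,W=shot("scene"); np.savez("scene2.npz",W=W,f=c["frame"]); cv2.imwrite("pics/scene2.png",cv2.resize(c["frame"][130:280,130:380],None,fx=3,fy=3))
c,W=shot("side"); np.savez("side2.npz",W=W,f=c["frame"])
for n in ["scene2","side2"]:
    d=np.load(n+".npz"); W=d["W"]; hsv=cv2.cvtColor(d["f"],cv2.COLOR_BGR2HSV); h,s,v=[hsv[...,i].astype(int) for i in range(3)]
    X,Y,Z=[W[...,i] for i in range(3)]
    b=(h>100)&(h<125)&(s>150)&(abs(X-.54)<.2)&(abs(Y-.22)<.16)&(Z<.03)
    # clean: largest component
    k,l,st,_=cv2.connectedComponentsWithStats(b.astype(np.uint8)); b=l==1+np.argmax(st[1:,4])
    p=W[b][:,:2]; r=cv2.minAreaRect((p*1000).astype(np.float32)); print(n,np.round(r[0],1),np.round(r[1],1),round(r[2],2)); print(np.round(cv2.boxPoints(r),0).tolist(), np.percentile(Z[b],[5,25,50,75,95]).round(4))
    rd=((h<8)|(h>172))&(s>130)&(Z>.2)&(abs(X-.546)<.06)&(abs(Y+.206)<.06); P=W[rd]; print("red",len(P), np.round(np.percentile(P,[1,50,99],axis=0),3).tolist() if len(P) else "")
rel([[.546,-.204,.27]],98)
E
```

```text
scene2 [535.6 209.6] [244.1 176.2] 6.71
[[404.0, 283.0], [425.0, 108.0], [667.0, 136.0], [646.0, 311.0]] [-0.003   0.0011  0.004   0.0072  0.0148]
red 112 [[0.525, -0.224, 0.262], [0.564, -0.197, 0.289], [0.574, -0.18, 0.3]]
side2 [476.3 200.8] [117.6 165.7] 8.29
[[406.0, 274.0], [430.0, 110.0], [546.0, 127.0], [523.0, 291.0]] [0.0021 0.0042 0.006  0.0091 0.0175]
red 282 [[0.522, -0.229, 0.261], [0.537, -0.223, 0.289], [0.558, -0.182, 0.306]]
t 15.45 p [ 0.5452 -0.2043  0.2685] F [-0.4  0.4 -0.5] T [-0.01  0.03 -0.04] op 0.0486 q [-20.6   9.8  19.6  99.1   0.1 -68. ] down [ 0.013 -0.003 -1.   ]
heading 137.36 roll 0.6869
[-0.0014, -0.0004, 0.0008]
```

View pics/w5.png

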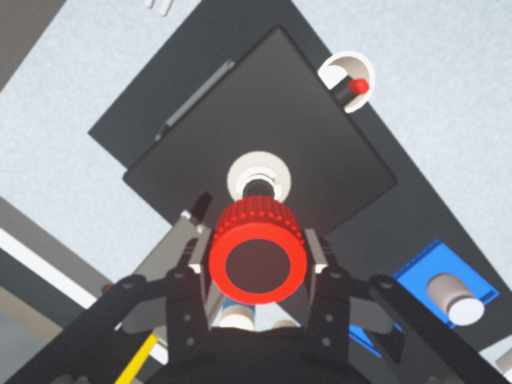

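View pics/scene2.png

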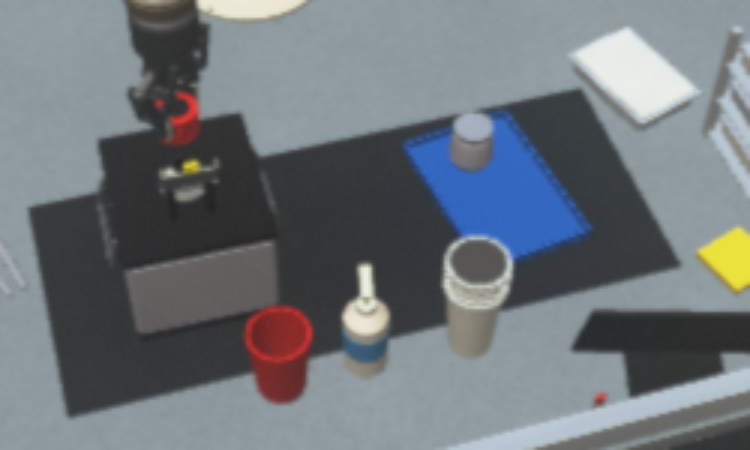

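The cap is in the hand, with its rim at (258,265) in the wrist view and the bare neck below it at (258,180). In the scene crop the tray's free half is at about (530,215), and the flap is standing back.

```bash
python3 - <<'E'
from h import *
rel([[.545,-.10,.28],[.56,0,.27],[.575,.12,.25],[.587,.218,.20],[.587,.218,.12]],97.5)
E
```

```text
t 15.45 p [ 0.5452 -0.2043  0.2685] F [-0.4  0.4 -0.5] T [-0.01  0.03 -0.04] op 0.0486 q [-20.6   9.8  19.6  99.1   0.1 -68. ] down [ 0.013 -0.003 -1.   ]
heading 137.36 roll 0.6956
[-0.0118, 0.0707, 0.0767]
[-0.0019, 0.1275, 0.1604]
[0.018, 0.198, 0.2587]
[0.0678, 0.2561, 0.3385]
[0.1478, 0.257, 0.338]
```

>>> {"fn": "apply_moves", "kwargs": {
  "commands": [
    [-0.01, 0.018, 0.02, 0, -0.4],
    [-0.012, 0.045, 0.048, 0.06, -0.4],
    [-0.012, 0.07, 0.077, 0.13, -0.4],
    [-0.008, 0.09, 0.105, 0.2, -0.4],
    [-0.005, 0.11, 0.132, 0.28, -0.4],
    [-0.002, 0.1275, 0.16, 0.36, -0.4],
    [0.004, 0.15, 0.19, 0.44, -0.4],
    [0.012, 0.175, 0.225, 0.52, -0.4],
    [0.02, 0.2, 0.26, 0.6, -0.4],
    [0.035, 0.225, 0.295, 0.66, -0.4],
    [0.05, 0.245, 0.325, 0.695, -0.4],
    [0.065, 0.256, 0.338, 0.695, -0.4]
  ]
}}

```text
time: 16.65
ee_pos: [0.5863, 0.2203, 0.2007]
tcp_rot: [-22.9, 89.3, -15.3]
wrist_force: [-0.1, -0.4, -0.8]
opening: 0.0486
```

```bash
python3 - <<'E'
from h import *
c,W=shot("wrist"); cv2.imwrite("pics/w6.png",c["frame"])
hsv=cv2.cvtColor(c["frame"],cv2.COLOR_BGR2HSV); h,s,v=[hsv[...,i].astype(int) for i in range(3)]; X,Y,Z=[W[...,i] for i in range(3)]
b=(h>100)&(h<125)&(s>150)&(Z<.04)&(Z>-.02); p=W[b]; r=cv2.minAreaRect((p[:,:2]*1000).astype(np.float32)); print(np.round(r[0],1),np.round(r[1],1),round(r[2],2),np.percentile(p[:,2],[5,25,50,75,95]).round(4)); print(np.round(cv2.boxPoints(r)).tolist())
rel([[.587,.218,.06],[.587,.218,.020]],97.5)
E
```

```text
[539.2 210.1] [252.1 169.5] 7.84 [0.0031 0.004  0.0046 0.0053 0.016 ]
[[403.0, 277.0], [426.0, 109.0], [676.0, 143.0], [652.0, 311.0]]
t 16.7 p [0.5856 0.221  0.1977] F [ 0.1  1.8 -3.2] T [ 0.07  0.05 -0.01] op 0.0486 q [20.8 14.7 17.5 92.4 -0.4 13.1] down [ 0.008 -0.004 -1.   ]
heading 97.73 roll 0.0041
[0.1377, -0.0025, 0.0]
[0.1777, -0.0023, -0.0003]
```

View pics/w6.png

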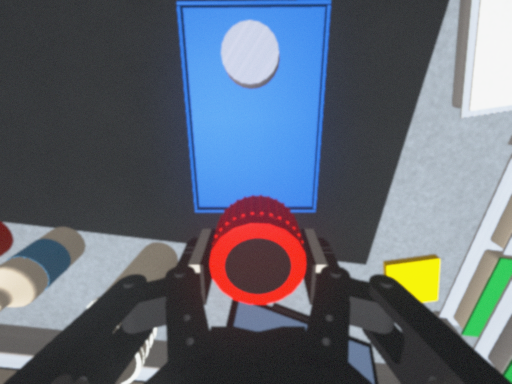

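The tray fills (255,105), with the cap hanging over its far end. Its centre is confirmed at (0.539, 0.210) and its floor at z≈0.0045. I lower the cap.

>>> {"fn": "apply_moves", "kwargs": {
  "commands": [
    [0.03, -0.002, 0, 0, -0.4],
    [0.07, -0.002, 0, 0, -0.4],
    [0.11, -0.002, 0, 0, -0.4],
    [0.14, -0.002, 0, 0, -0.4],
    [0.16, -0.002, 0, 0, -0.4],
    [0.17, -0.002, 0, 0, -0.4],
    [0.175, -0.002, 0, 0, -0.4],
    [0.178, -0.002, 0, 0, -0.4],
    [0.178, -0.002, 0, 0, -0.4]
  ]
}}

```text
time: 17.6
ee_pos: [0.5877, 0.2184, 0.0205]
tcp_rot: [-29.3, 89.5, -21.5]
wrist_force: [0.7, -0.2, -1.0]
opening: 0.0485
```

```bash
python3 t.py
```

```text
t 17.6 p [0.5877 0.2184 0.0205] F [ 0.7 -0.2 -1. ] T [ 0.01  0.01 -0.01] op 0.0485 q [20.5 16.1 -0.5 73.  -0.4 12.8] down [ 0.009 -0.003 -1.   ]
heading 97.73 roll 0.9204
[-0.1584, -0.4137, -0.0968]
Tz,j6,Fz,z [[-0.008, -0.007, -1.002, 20.468], [0.002, -0.005, -0.106, 20.777], [0.03, -0.004, -1.374, 20.841], [0.021, -0.003, -0.345, 20.788]]
```

>>> {"fn": "apply_moves", "kwargs": {
  "commands": [
    [0.001, 0, 0, 0, -0.4],
    [0.002, 0, 0, 0, -0.4],
    [0.003, 0, 0, 0, -0.4],
    [0.003, 0, 0, 0, -0.4]
  ]
}}

```text
time: 18.15
ee_pos: [0.5877, 0.2185, 0.0176]
tcp_rot: [-28.6, 89.5, -20.8]
wrist_force: [0.2, -0.0, -1.2]
opening: 0.0484
```

```bash
python3 t.py
```

```text
t 18.15 p [0.5877 0.2185 0.0176] F [ 0.2 -0.  -1.2] T [ 0.01 -0.   -0.04] op 0.0484 q [20.6 16.2 -0.7 72.7 -0.4 12.8] down [ 0.009 -0.003 -1.   ]
heading 97.74 roll 0.9205
[-0.1614, -0.4138, -0.0969]
Tz,j6,Fz,z [[-0.044, -0.0, -1.174, 17.566], [0.006, -0.0, -0.435, 17.614], [0.036, -0.0, -0.821, 17.674], [-0.037, -0.0, -0.968, 17.743]]
```

>>> {"fn": "apply_moves", "kwargs": {
  "commands": [
    [0.001, 0, 0, 0, -0.4],
    [0.002, 0, 0, 0, -0.4],
    [0.003, 0, 0, 0, -0.4],
    [0.003, 0, 0, 0, -0.4]
  ]
}}

```text
time: 18.7
ee_pos: [0.5877, 0.2186, 0.0147]
tcp_rot: [-27.9, 89.4, -20.1]
wrist_force: [0.1, -0.2, -1.0]
opening: 0.0485
```

```bash
python3 t.py
```

```text
t 18.7 p [0.5877 0.2186 0.0147] F [ 0.1 -0.2 -1. ] T [-0.02  0.01  0.06] op 0.0485 q [20.6 16.3 -1.  72.3 -0.4 12.8] down [ 0.009 -0.003 -1.   ]
heading 97.74 roll 0.9205
[-0.1643, -0.4138, -0.0969]
Tz,j6,Fz,z [[0.056, -0.002, -1.02, 14.67], [0.027, -0.001, -0.587, 14.69], [-0.039, -0.0, -0.462, 14.664], [0.039, -0.0, -0.83, 14.665]]
```

>>> {"fn": "apply_moves", "kwargs": {
  "commands": [
    [0.0005, 0, 0, 0, -0.4],
    [0.001, 0, 0, 0, -0.4],
    [0.0015, 0, 0, 0, -0.4],
    [0.0015, 0, 0, 0, -0.4]
  ]
}}

```text
time: 19.25
ee_pos: [0.5879, 0.2185, 0.0145]
tcp_rot: [-25.0, 89.4, -17.2]
wrist_force: [-4.9, -1.9, 8.9]
opening: 0.049
```

```bash
python3 t.py
```

```text
t 19.25 p [0.5879 0.2185 0.0145] F [-4.9 -1.9  8.9] T [-0.27  0.85  0.07] op 0.049 q [20.6 16.3 -1.  72.3 -0.4 12.8] down [ 0.01  -0.003 -1.   ]
heading 97.74 roll 0.9205
[-0.1647, -0.4138, -0.0969]
Tz,j6,Fz,z [[0.07, 0.044, 8.934, 14.454], [0.096, 0.045, 8.898, 14.463], [0.045, 0.045, 8.279, 14.422], [0.027, 0.045, 8.882, 14.454]]
```

Contact with the floor at about 9 N, at the expected height. I release and retreat.

>>> {"fn": "apply_moves", "kwargs": {
  "commands": [
    [0, 0, 0, 0, 0.2],
    [0, 0, 0, 0, 0.35],
    [0, 0, 0, 0, 0.5],
    [0, 0, 0, 0, 0.5],
    [-0.03, 0, 0, 0, 0.5],
    [-0.07, 0, 0, 0, 0.5],
    [-0.11, 0, 0, 0, 0.5],
    [-0.15, 0, 0, 0, 0.5],
    [-0.19, 0, -0.04, 0, 0.5],
    [-0.2, 0, -0.08, 0, 0.5],
    [-0.2, 0, -0.08, 0, 0.5],
    [-0.2, 0, -0.08, 0, 0.5]
  ]
}}

```text
time: 20.6
ee_pos: [0.5065, 0.2085, 0.2145]
tcp_rot: [-18.7, 89.3, -10.9]
wrist_force: [0.2, 0.1, -1.0]
opening: 0.0643
```

```bash
python3 - <<'E'
from h import *
ims=[]
for n in ["wrist","side"]:
    c,W=shot(n); ims.append(c["frame"])
    hsv=cv2.cvtColor(c["frame"],cv2.COLOR_BGR2HSV); h,s,v=[hsv[...,i].astype(int) for i in range(3)]; X,Y,Z=[W[...,i] for i in range(3)]
    rd=((h<8)|(h>172))&(s>130)&(abs(X-.588)<.06)&(abs(Y-.218)<.06)&(Z>.005); P=W[rd]
    T=P[P[:,2]>.034]; print(n,len(P),np.round(np.percentile(P,[1,50,99],axis=0),3).tolist(),cv2.minEnclosingCircle((T[:,:2]*1000).astype(np.float32)) if len(T) else "")
    g=(X>.585)&(X<.7)&(abs(Y+.207)<.06)&(Z>.21); Q=W[g]; print("flap",len(Q),np.round(np.percentile(Q,[1,50,99],axis=0),3).tolist() if len(Q) else "")
cv2.imwrite("pics/final.png",np.hstack([cv2.resize(ims[0],(400,300)),cv2.resize(ims[1][120:312,150:406],(400,300))]))
rel([[.588,.218,.2]],97)
E
```

```text
wrist 675 [[0.564, 0.197, 0.024], [0.579, 0.218, 0.04], [0.611, 0.242, 0.042]] ((587.6915283203125, 219.30020141601562), 24.369964599609375)
flap 0 
side 130 [[0.567, 0.192, 0.008], [0.588, 0.202, 0.035], [0.612, 0.236, 0.045]] ((589.2444458007812, 215.6962432861328), 24.736055374145508)
flap 620 [[0.59, -0.24, 0.215], [0.617, -0.208, 0.26], [0.656, -0.174, 0.321]]
t 20.7 p [0.5071 0.2084 0.2129] F [-0.1 -0.4 -0.3] T [ 0.01 -0.04 -0.01] op 0.0642 q [22.5  3.9  6.9 92.6 -0.4 14.8] down [ 0.009 -0.003 -1.   ]
heading 97.74 roll 0.0129
[0.0136, -0.0014, 0.0814]
```

View pics/final.png

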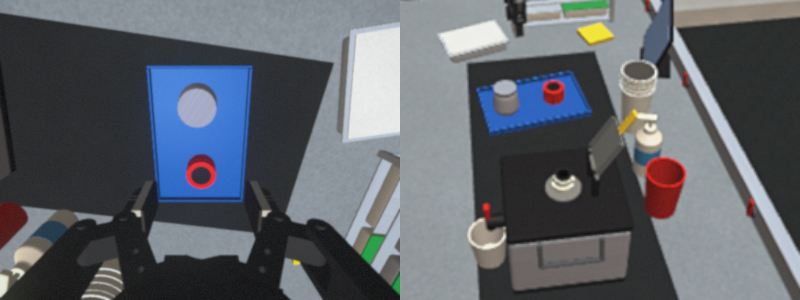

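The cap stands on the tray's free half, at (202,173) in the wrist view. In the side crop the flap is folded back at (605,150) and the bystanders are in place. I hand the job in.

```bash
python3 -c "
from h import *
print(bot.job_done())"
```

```text
the job is handed in; nothing more can be done
None
```

I flipped the flap back, unscrewed the cap and stood it upright on the free half of the tray. The job was handed in at about 20.7 s; it reports no verdict.

- **Flap:** I pinched the tab and swung it to about 2.2 rad. The final side view, taken after letting go, puts it at roughly 2.1 to 2.2 rad, above the 1.9 needed.
- **Cap, unscrewing:** At 68° a gentle lift met about 6 N, so it was still in the thread. At about 92° it sprang up 1.5 mm and the lift force and leftover torque both fell to near zero. I turned it no further and lifted it straight off.
- **Cap, placing:** I lowered it until it touched the tray floor at about 9 N, then released it. Its centre is at about (0.588, 0.218), roughly 50 mm into the free half, and its flat top at z ≈ 0.040 matches the tray floor plus the cap's height.
- **Everything else:** The arm is clear with almost no force on the wrist. The last picture shows the other items where they were, but I judged this by eye and did not measure their positions.
- **Checks that disagreed:** The wrist and side cameras differ by about 4 mm on the cap's position, which is well inside the allowed area. The torque readings while turning were too noisy to use alone, so I relied on the lift test instead.

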